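# Load the grinding jar with milling balls

## Task

Load the ball mill's jar: with the steel scoop, never with the fingers, scoop at least three of the four ceramic balls out of the tray and tip them into the open round jar, so that every ball ends in the jar or still in the tray and none is spilled or left in the scoop. Then swing the jar's cover round over the mouth until its tongue is fully home in the catch, and leave the scoop lying flat on its underside, on the bench or back in the tray. Do not knock over or shift the two bottles and the pen between the tray and the jar.

Things in the scene. Friction and masses are not known exactly. Their poses are not given: they have to be found in the camera images.
- tray: Aluminium tray fixed to the bench. Origin: centre of its underside; x runs along its length. Floor 4 thick, 190 long (x) by 70 wide inside (y); the two long sides are upright, 30 high, 4 thick; the two ends slope outwards at 60 degrees from the floor and are 30 high, their inner faces 17 further out at the top. (sizes in mm)
- ball0_center (a point): Centre of a loose white ceramic milling ball, 24 diameter, 43 g, lying in the half of the tray on its +x side. (sizes in mm)
- ball1_center (a point): Centre of a loose white ceramic milling ball, 24 diameter, 43 g, lying in the half of the tray on its +x side. (sizes in mm)
- ball2_center (a point): Centre of a loose white ceramic milling ball, 24 diameter, 43 g, lying in the half of the tray on its +x side. (sizes in mm)
- ball3_center (a point): Centre of a loose white ceramic milling ball, 24 diameter, 43 g, lying in the half of the tray on its +x side. (sizes in mm)
- scoop: Loose steel scoop. Origin: underside of the bowl's middle; +x to its open nose. Bowl: flat floor x -38 to +38, 62 wide outside, sheet 2 thick (1.5 at the front edge), rims 6.5 high and 2 thick along both sides, back wall 32 high, front open. Level black handle bar 14 wide (y), z 46 to 68, from x -50 back to x -135. (sizes in mm)
- scoop_grip (a point): Point in the middle of the scoop's handle bar where it is best gripped across y: 83 behind the bowl's middle, 57 above its underside. (sizes in mm)
- scoop_nose (a point): Middle of the scoop's front edge, 38 ahead of the bowl's middle, on the floor sheet. (sizes in mm)
- station: Grinding-jar station fixed to the bench. Origin: centre of its underside. Grey base 175 (x) by 130 (y) by 14 high; the round steel jar stands in its middle; pivot post at x -65, y 0; on its far side the dark catch, a block at x 60 to 74 (ledge up to 75 high, upright stop at its -y side up to 90 high). (sizes in mm)
- jar_mouth (a point): Centre of the open jar's rim, 74 above the bench. Jar: inner diameter 76, wall 4. (sizes in mm)
- jar_floor (a point): Centre of the jar's inner floor, 19 above the bench. (sizes in mm)
- cover (a joint): Swing of the jar's flat steel cover about the upright pivot post, rad: 0 = closed over the jar, tongue home in the catch (end stop); grows anticlockwise seen from above as it opens, to 2.2. Stiff: stays where left (about 1 N at the knob). Disc 84 dia, 6 thick, centre 65 from the pivot, underside 76 above the bench; tongue reaches 136 from the pivot. (sizes in mm)
- cover_knob (a point): Middle of the upright black knob on the cover: 18 diameter, 26 high (82 to 108 above the bench), 90 from the pivot. (sizes in mm)
- cover_hinge (a point): The cover's pivot axis (vertical), at the cover's top face, 82 above the bench. (sizes in mm)
- bottle_a: Bystander (sizes in mm): clear glass bottle with black cap, 48 dia x 105 high; origin at its underside.
- bottle_b: Bystander (sizes in mm): clear plastic bottle with white cap, 58 dia x 125 high; origin at its underside.
- marker: Bystander (sizes in mm): black marker pen lying on the bench, 14 dia x 130 long, along its own x; origin at its underside.
- ball0: The same ball as point ball0_center (its origin is a point on its surface and turns with it; use the centre).
- ball1: The same ball as point ball1_center (its origin is a point on its surface and turns with it; use the centre).
- ball2: The same ball as point ball2_center (its origin is a point on its surface and turns with it; use the centre).
- ball3: The same ball as point ball3_center (its origin is a point on its surface and turns with it; use the centre).
Things that resemble listed ones, but are neither listed nor needed, are in the scene too. What is shaped like the tray but black or green is not meant.

How it is judged (in metres and radians):
On the way, in this order (a step that is already met when the one before it is completed fails the run):
1. at least three balls lie in the jar ((((horizontal distance between ball0_center and jar_floor below 0.038 m and height (world z) of ball0_center below 0.068 m) and (horizontal distance between ball1_center and jar_floor below 0.038 m and height (world z) of ball1_center below 0.068 m) and (horizontal distance between ball2_center and jar_floor below 0.038 m and height (world z) of ball2_center below 0.068 m)) or ((horizontal distance between ball0_center and jar_floor below 0.038 m and height (world z) of ball0_center below 0.068 m) and (horizontal distance between ball1_center and jar_floor below 0.038 m and height (world z) of ball1_center below 0.068 m) and (horizontal distance between ball3_center and jar_floor below 0.038 m and height (world z) of ball3_center below 0.068 m)) or ((horizontal distance between ball0_center and jar_floor below 0.038 m and height (world z) of ball0_center below 0.068 m) and (horizontal distance between ball2_center and jar_floor below 0.038 m and height (world z) of ball2_center below 0.068 m) and (horizontal distance between ball3_center and jar_floor below 0.038 m and height (world z) of ball3_center below 0.068 m)) or ((horizontal distance between ball1_center and jar_floor below 0.038 m and height (world z) of ball1_center below 0.068 m) and (horizontal distance between ball2_center and jar_floor below 0.038 m and height (world z) of ball2_center below 0.068 m) and (horizontal distance between ball3_center and jar_floor below 0.038 m and height (world z) of ball3_center below 0.068 m)))), for 0.2 s.
2. the cover is swung home in its catch (value of joint cover below 0.06 rad), for 0.2 s.
At the end, for the whole second after the job is handed in: At least three balls lie in the jar and every other ball in the jar or on the tray; the cover is within 0.06 rad of its closed stop; the scoop lies still, right way up, level within 0.12 rad, its underside less than 15 mm above the bench top ((((horizontal distance between ball0_center and jar_floor below 0.038 m and height (world z) of ball0_center below 0.068 m) and (horizontal distance between ball1_center and jar_floor below 0.038 m and height (world z) of ball1_center below 0.068 m) and (horizontal distance between ball2_center and jar_floor below 0.038 m and height (world z) of ball2_center below 0.068 m)) or ((horizontal distance between ball0_center and jar_floor below 0.038 m and height (world z) of ball0_center below 0.068 m) and (horizontal distance between ball1_center and jar_floor below 0.038 m and height (world z) of ball1_center below 0.068 m) and (horizontal distance between ball3_center and jar_floor below 0.038 m and height (world z) of ball3_center below 0.068 m)) or ((horizontal distance between ball0_center and jar_floor below 0.038 m and height (world z) of ball0_center below 0.068 m) and (horizontal distance between ball2_center and jar_floor below 0.038 m and height (world z) of ball2_center below 0.068 m) and (horizontal distance between ball3_center and jar_floor below 0.038 m and height (world z) of ball3_center below 0.068 m)) or ((horizontal distance between ball1_center and jar_floor below 0.038 m and height (world z) of ball1_center below 0.068 m) and (horizontal distance between ball2_center and jar_floor below 0.038 m and height (world z) of ball2_center below 0.068 m) and (horizontal distance between ball3_center and jar_floor below 0.038 m and height (world z) of ball3_center below 0.068 m))) and ((horizontal distance between ball0_center and jar_floor below 0.038 m and height (world z) of ball0_center below 0.068 m) or (x of ball0_center in the frame of tray between -0.125 and 0.125 m and y of ball0_center in the frame of tray between -0.04 and 0.04 m and height (world z) of ball0_center below 0.05 m)) and ((horizontal distance between ball1_center and jar_floor below 0.038 m and height (world z) of ball1_center below 0.068 m) or (x of ball1_center in the frame of tray between -0.125 and 0.125 m and y of ball1_center in the frame of tray between -0.04 and 0.04 m and height (world z) of ball1_center below 0.05 m)) and ((horizontal distance between ball2_center and jar_floor below 0.038 m and height (world z) of ball2_center below 0.068 m) or (x of ball2_center in the frame of tray between -0.125 and 0.125 m and y of ball2_center in the frame of tray between -0.04 and 0.04 m and height (world z) of ball2_center below 0.05 m)) and ((horizontal distance between ball3_center and jar_floor below 0.038 m and height (world z) of ball3_center below 0.068 m) or (x of ball3_center in the frame of tray between -0.125 and 0.125 m and y of ball3_center in the frame of tray between -0.04 and 0.04 m and height (world z) of ball3_center below 0.05 m)) and value of joint cover below 0.06 rad and height (world z) of scoop below 0.015 m and angle between scoop's own z axis and vertical below 0.12 rad and linear speed of scoop below 0.02 m/s); the robot touches nothing.
It fails at once if a ball is touched with the fingers (over 1 N) (contact force between the fingers and ball0 above 1 N or contact force between the fingers and ball1 above 1 N or contact force between the fingers and ball2 above 1 N or contact force between the fingers and ball3 above 1 N).
It fails at once if a bottle or the pen is shifted by more than 30 mm or knocked over (distance of any of bottle_a, bottle_b, marker from where it was at the start of the episode above 0.03 m or angle between any of bottle_a, bottle_b's own z axis and vertical above 0.5 rad).
It also fails if it takes over 72 s, if anything falls off the work surface, if the arm or the gripper's body presses on something with over 40 N, if the wrist force passes 120 N, or if a joint passes its speed limit or range.

## Robot

A 6-joint arm with a two-finger parallel gripper is mounted at the origin on the work surface. World frame = base frame: x ahead of the robot, y to its left, z up, the work surface at z = 0. Lengths are in m, angles in degrees, forces in N, time in s.
With the tool pointing down it reaches from about 0.25 to 0.725 m from the base axis. Payload 9.7 kg.
Tool frame: the origin (TCP) lies at the very end of the fingers, on their centre line; the grasp point (between the pads) lies 19 mm behind it (bot.grip_depth is the distance from the TCP to the grasp point, in m); z points along the fingers, y is the direction in which the jaws open and shut (so a half turn about z gives the same grasp; the last joint's range is limited). The gripper opens to 85 mm and grips with 20 to 120 N. Pads are 22 mm wide; open, the fingers measure 114 mm over their backs; the gripper's body (76 mm by 85 mm) begins 54 mm behind the grasp point. The pads swing forward as they close: fully open they stand 13 mm farther back than shut.
Start: joints at [-68.182, 4.979, 10.078, 95.1, 0, 90], TCP at [0.204, -0.511, 0.231] pointing down, gripper open.
Joint ranges: [-179.16, 179.16], [-48.56, 103.87], [-65.8, 70.77], [-126.05, 130.52], [-82.76, 87.17], [-180, 180]. Speed limits (degrees/s): [127.2, 127.2, 147.25, 180, 180, 180].

## Interface

Orientations are given as [roll, pitch, yaw] about the fixed x, y, z axes, in that order (R = Rz(yaw) Ry(pitch) Rx(roll)).
In Python, from workcell import telemetry, optics, order, bot gives the robot as it stands. The module is installed in compiled form; this text tells all that it offers.
- The arm moves only by the shell command python3 -m inch 'ROWS' [FORCE]. ROWS is JSON, a list of rows, each a list of 7 numbers: the shift along the tool's x, y, z in m, then the turn, a rotation vector about the tool's x, y, z in rad, then the closure, from 0 (fully open) to 1 (shut). In form: [[tx, ty, tz, rx, ry, rz, grip], ...]. A call has 1 to 12 rows; each row is the pose to reach, as a shift and turn from the pose commanded when the call began, along the tool's axes at that moment; what a row does not reach only later rows make up. A row lasts 1/12 s, in which the tool goes at most 41.7 mm and 7.16 degrees, less where a joint would pass 70% of its speed; a pose out of reach is approached as far as the arm can. A call with a gripper value outside its range is refused whole. The fingers move at their own pace and stop on an object; FORCE is the grip in N (left out, the last holds). Time passes only in rows, so rows that repeat a pose let the fingers close. It gives the time, the measured TCP pose, the force and the opening at its end, in the units of the state.
- telemetry.get_obs(): the state, without advancing time (a new reading comes with each control period).
- optics.camera(name): name is "side" or "top"; returns (picture, depth): 384x512x3 uint8, red, green, blue; 384x512 float32, m along the optical axis (not along the pixel's ray), 0 where there is no reading.
- optics.camera_info(name): a dict with "camera_matrix" (3x3 intrinsics, pixels), "k1" (the pictures are not rectified: a ray, as slopes to the right and down, at radius r is drawn at 1 + k1 r^2 times it, then the intrinsics apply), "xyz" and "attitude" of the camera in the world. Camera axes: x right, y down, z forward; pixel columns grow to the right and rows downward; lengths in m; the calibration is good to about 2 mm. A picture is of the moment at which its call begins. camera_info takes no time and is no camera call.
- order.job_done(): hands the job in, once; it reports no verdict.
The state is a dict: "time": time; "q": joint angles; "qd": joint speeds; "joint_efforts": joint torques, N m; "ee_pos": TCP position; "tcp_rot": TCP orientation; "wrist_force": force on the tool from outside, world axes, zero at the start; "torque": the same for the moment, N m; "opening": finger opening in m.
Only numpy, scipy, OpenCV 4.12 (cv2) and the standard library are available. Lean on these libraries where they do the work, as an engineer would, in place of code of your own. Each camera call takes 0.05 s, during which the arm holds its last target. There are 200 camera calls.

## Working session

There is one attempt and no reset: what is moved stays moved. The work goes in short steps, Python scripts to look and compute and a shell command to move; the robot and the scene stay as the last step left them, time stands still between calls to the robot, and variables do not carry over. Pictures are saved under pics/ and viewed, about 8 in all and at most 12, crops included, and the job is handed in when it is done.

```bash
mkdir -p pics
cat > h.py <<'E'
import numpy as np,cv2
from scipy.spatial.transform import Rotation as R
from workcell import telemetry, optics, order, bot
def info(n):
    i=optics.camera_info(n); K=np.array(i["camera_matrix"]); return i,K
def shot(n,f=None):
    p,d=optics.camera(n)
    if f: cv2.imwrite('pics/'+f,cv2.cvtColor(p,cv2.COLOR_RGB2BGR))
    np.savez('last_'+n,p=p,d=d); return p,d
E
python3 - <<'E'
from h import *
for n in("top","side"):
    i=optics.camera_info(n);print(n,i)
    shot(n,n+'0.png')
print(telemetry.get_obs())
E
```

```text
top {'camera_matrix': array([[421.11078167,   0.        , 251.79813926],
       [  0.        , 421.11078167, 187.08517722],
       [  0.        ,   0.        ,   1.        ]]), 'k1': 0.028957808809715036, 'xyz': array([0.35138248, 0.02697255, 1.20669793]), 'attitude': array([-1.70659046e+02, -9.58345402e-02, -8.98445369e+01])}
side {'camera_matrix': array([[465.23481507,   0.        , 256.68662526],
       [  0.        , 465.23481507, 192.21530014],
       [  0.        ,   0.        ,   1.        ]]), 'k1': -0.13185582523467676, 'xyz': array([0.1574994 , 1.21292322, 0.8024527 ]), 'attitude': array([-119.04792643,    0.71765562, -162.60420956])}
{'time': 0.1, 'q': array([-6.81810334e+01,  5.00786149e+00,  1.00386041e+01,  9.50994245e+01,
        1.15993631e-03,  8.99997937e+01]), 'qd': array([ 0.06404144,  0.02697994,  0.05226875, -0.01284693, -0.02830402,
        0.05503724]), 'joint_efforts': array([-1.07385145e-03, -5.21561944e+01,  4.65652764e+01,  1.60511525e-02,
       -9.18207343e-05, -5.53731695e-06]), 'ee_pos': array([ 0.20434969, -0.51040506,  0.23065131]), 'tcp_rot': array([-1.79931318e+02, -1.16018275e-03,  2.18191715e+01]), 'wrist_force': array([-0.78773305,  0.21869085,  0.71987322]), 'torque': array([-0.01391931, -0.0017105 ,  0.01440232]), 'opening': 0.08562403256425542}
```

View pics/top0.png

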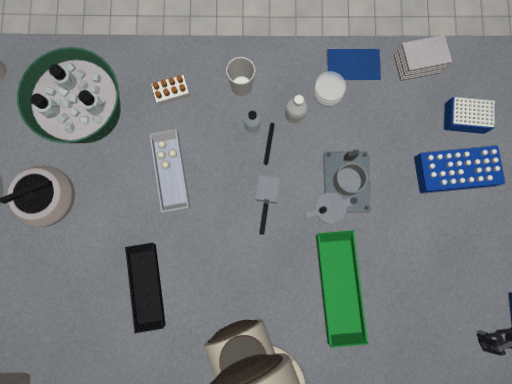

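View pics/side0.png

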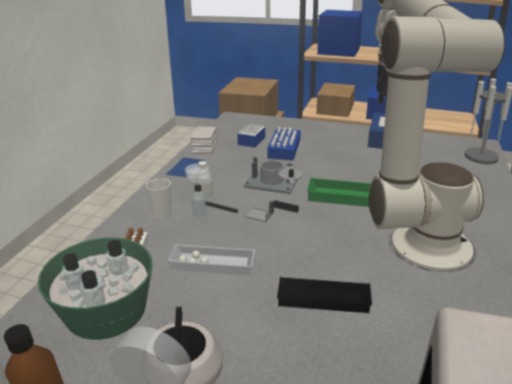

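The aluminium tray is at top px (169,170), with 4 white balls at its upper end (~(162,144), (163,155), (172,154), (166,165)). The lookalikes are the black tray (145,287), the green tray (341,289), and the bowls and tubs. The scoop's bowl is at (268,189) with its handle at (264,215), the pen is at (269,143), and the bottles are at (252,120) and (297,106). The station is at (347,181), with its cover swung open at (331,208). I'll confirm these in an enlarged crop and measure.

```bash
cat >> h.py <<'E'
def cam(n):
    i,K=info(n); return K,i["k1"],np.array(i["xyz"]),R.from_euler('xyz',i["attitude"],degrees=True).as_matrix()
def ray(n,uv):
    K,k,c,M=cam(n); uv=np.atleast_2d(np.array(uv,float))
    d=(uv-K[:2,2])/[K[0,0],K[1,1]]; s=d.copy()
    for _ in range(20): s=d/(1+k*(s**2).sum(1,keepdims=True))
    return c,s,M
def plane(n,uv,z):
    c,s,M=ray(n,uv); v=np.c_[s,np.ones(len(s))]@M.T
    return c+v*((z-c[2])/v[:,2])[:,None]
def cloud(n,d):
    h,w=d.shape; u,v=np.meshgrid(np.arange(w),np.arange(h))
    c,s,M=ray(n,np.c_[u.ravel(),v.ravel()])
    return (c+(np.c_[s,np.ones(len(s))]*d.ravel()[:,None])@M.T).reshape(h,w,3)
def proj(n,X):
    K,k,c,M=cam(n); p=(np.atleast_2d(X)-c)@M; s=p[:,:2]/p[:,2:]
    return s*(1+k*(s**2).sum(1,keepdims=True))*K[0,0]+K[:2,2]
E
python3 - <<'E'
from h import *
L=np.load('last_top.npz');p,d=L['p'],L['d'];P=cloud('top',d)
c=cv2.cvtColor(p,cv2.COLOR_RGB2BGR)[95:245,140:390]
cv2.imwrite('pics/crop1.png',cv2.resize(c,None,fx=3.2,fy=3.2,interpolation=cv2.INTER_CUBIC))
hsv=cv2.cvtColor(p,cv2.COLOR_RGB2HSV)
g=p.min(2)
def pr(name,m,z,box):
    M=np.zeros(g.shape,np.uint8);x0,y0,x1,y1=box;M[y0:y1,x0:x1]=m[y0:y1,x0:x1]
    cs,_=cv2.findContours(M,cv2.RETR_EXTERNAL,cv2.CHAIN_APPROX_NONE)
    for q in cs:
        if cv2.contourArea(q)<12: continue
        r=cv2.minAreaRect(q);W=plane('top',cv2.boxPoints(r),z);mo=cv2.moments(q)
        ct=plane('top',[[mo['m10']/mo['m00'],mo['m01']/mo['m00']]],z)[0]
        print(name,np.round(r[0],1),cv2.contourArea(q),'cent',ct.round(4),'mid',W.mean(0).round(4)[:2],'sides',np.linalg.norm(W[1]-W[0]).round(3),np.linalg.norm(W[2]-W[1]).round(3),'corners',W[:,:2].round(3).tolist())
pr('dark',(p.max(2)<70).astype(np.uint8),.068,(240,110,380,240))
pr('marker',(p.max(2)<70).astype(np.uint8),.012,(260,118,280,168))
pr('knob',(p.max(2)<70).astype(np.uint8),.108,(312,195,345,230))
h=P[...,2]
pr('trayhi',((h>.022)&(h<.05)).astype(np.uint8),.032,(140,120,200,220))
pr('tray',(g>130).astype(np.uint8),.032,(140,120,200,220))
pr('ball',((g>205)).astype(np.uint8),.016,(150,130,185,180))
pr('jarrim',((h>.066)&(h<.08)).astype(np.uint8),.074,(310,140,380,220))
pr('cover',((h>.078)&(h<.098)).astype(np.uint8),.082,(300,190,380,225))
pr('base',((h>.007)).astype(np.uint8),.014,(300,140,390,220))
pr('bot',((h>.05)).astype(np.uint8),.1,(235,80,315,140))
pr('scoophi',((h>.04)&(h<.09)).astype(np.uint8),.068,(240,170,300,240))
pr('scooplight',((g>120)&(h<.03)).astype(np.uint8),.004,(248,170,290,210))
E
```

```text
dark [322.  209.5] 24.0 cent [ 0.4776 -0.1659  0.068 ] mid [ 0.4776 -0.1652] sides 0.016 0.014 corners [[0.484, -0.157], [0.484, -0.173], [0.471, -0.173], [0.471, -0.157]]
dark [263.5 218.1] 104.5 cent [ 0.4535 -0.0063  0.068 ] mid [ 0.454  -0.0063] sides 0.083 0.012 corners [[0.414, 0.005], [0.496, -0.006], [0.494, -0.018], [0.412, -0.006]]
dark [350.  156.5] 47.5 cent [ 0.6237 -0.2433  0.068 ] mid [ 0.6254 -0.2462] sides 0.033 0.02 corners [[0.635, -0.23], [0.635, -0.263], [0.615, -0.262], [0.615, -0.229]]
dark [268.6 143.4] 126.5 cent [ 0.6618 -0.0209  0.068 ] mid [ 0.6626 -0.021 ] sides 0.12 0.011 corners [[0.604, -0.006], [0.723, -0.025], [0.721, -0.036], [0.603, -0.017]]
dark [252. 115.] 40.0 cent [0.7455 0.0254 0.068 ] mid [0.7445 0.0256] sides 0.017 0.023 corners [[0.756, 0.034], [0.756, 0.017], [0.733, 0.017], [0.733, 0.034]]
marker [268.6 143.4] 126.5 cent [ 0.677  -0.0232  0.012 ] mid [ 0.6779 -0.0233] sides 0.126 0.012 corners [[0.617, -0.007], [0.741, -0.028], [0.739, -0.039], [0.615, -0.019]]
knob [322.  209.5] 24.0 cent [ 0.4732 -0.1591  0.108 ] mid [ 0.4732 -0.1584] s
[... 1593 characters left out ...]
04], [0.687, 0.027]]
bot [296. 106.] 368.5 cent [ 0.7575 -0.0947  0.1   ] mid [ 0.7597 -0.0952] sides 0.069 0.055 corners [[0.725, -0.067], [0.794, -0.068], [0.794, -0.123], [0.725, -0.122]]
bot [243.7  85.1] 104.5 cent [0.82   0.0507 0.1   ] mid [0.8195 0.0489] sides 0.05 0.026 corners [[0.828, 0.075], [0.836, 0.026], [0.811, 0.022], [0.803, 0.072]]
scoophi [263.4 216.8] 145.5 cent [ 0.4571 -0.0061  0.068 ] mid [ 0.4576 -0.0062] sides 0.096 0.014 corners [[0.411, 0.008], [0.506, -0.006], [0.504, -0.02], [0.409, -0.006]]
scooplight [268.5 189.5] 1467.5 cent [ 0.5457 -0.0237  0.004 ] mid [ 0.5427 -0.0228] sides 0.114 0.119 corners [[0.485, 0.036], [0.6, 0.037], [0.6, -0.083], [0.486, -0.081]]
```

View pics/crop1.png

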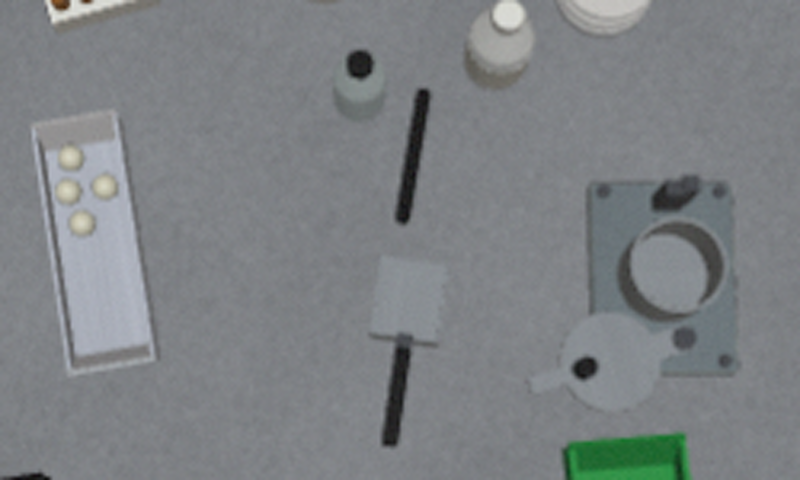

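The crop confirms it: the bare aluminium tray has its inner corners at crop (32,122)–(155,357), with balls at (70,157), (68,192), (105,186) and (82,222). The scoop's bowl is at (410,299) with its nose away from the robot. The jar mouth is at (673,268), the catch at (676,192), the pivot at (684,338) and the knob at (585,368).

```bash
cat >> h.py <<'E'
LEAN=15
def tool(M,p): # print row (shift,rotvec) to TCP position p, rotation M
    o=telemetry.get_obs(); M0=R.from_euler('xyz',o['tcp_rot'],degrees=True).as_matrix()
    rv=R.from_matrix(M0.T@M).as_rotvec(); s=M0.T@(np.array(p)-o['ee_pos'])
    print('ROW',s.round(4).tolist(),rv.round(4).tolist(),'deg',np.degrees(np.linalg.norm(rv)).round(1),'dist',np.linalg.norm(s).round(3),'tcp',np.round(p,4))
def Rs(yaw,tilt): return R.from_euler('xyz',[0,-tilt,yaw],degrees=True).as_matrix()
def TL(lean=LEAN):
    l=np.radians(lean);c,s=np.cos(l),np.sin(l)
    return np.array([[c,0,s],[0,-1,0],[s,0,-c]])
def scoop_go(ref,pt,yaw,tilt=0,lean=LEAN,g=(-.083,0,.057)):
    """put scoop-frame point ref at world pt"""
    M=Rs(yaw,tilt); o=np.array(pt)-M@np.array(ref)
    T=M@TL(lean); tool(T,o+M@np.array(g)+.019*T[:,2])
def scoop_now(g=(-.083,0,.057),lean=LEAN):
    o=telemetry.get_obs();T=R.from_euler('xyz',o['tcp_rot'],degrees=True).as_matrix()
    M=T@TL(lean).T; q=o['ee_pos']-.019*T[:,2]-M@np.array(g)
    return q,M
E
python3 - <<'E'
from h import *
L=np.load('last_top.npz');p,d=L['p'],L['d'];P=cloud('top',d);h=P[...,2]
cr=lambda q:np.array(q)/3.2+[140,95]-.34
tc=np.array([.594,.2623]);a=np.radians(10.2);U=np.array([[np.cos(a),np.sin(a)],[-np.sin(a),np.cos(a)]])
hsv=cv2.cvtColor(p,cv2.COLOR_RGB2HSV)
b=plane('top',cr([[70,157],[68,192],[105,186],[82,222]]),.016)
print('balls',b.round(3).tolist(),'tray',((b[:,:2]-tc)@U.T).round(4).tolist())
b=plane('top',cr([[382,257],[447,263],[438,343],[372,333]]),.004);print('bowl',b.round(4).tolist(),b.mean(0))
print('pivot',plane('top',cr([[684,338]]),.084),'base',plane('top',cr([[588,183],[733,183],[738,375]]),.014))
# tray floor edges: row/col
m=np.zeros(h.shape,bool);m[120:220,140:200]=((h>.024)&(h<.045))[120:220,140:200]
Q=P[m];q=(Q[:,:2]-tc)@U.T
for s in(-1,1):
    k=(np.sign(q[:,1])==s)&(abs(q[:,0])<.09)&(abs(q[:,1])>.03); print('wall',s,k.sum(),np.polyfit(q[k,0],q[k,1],1))
print('jar h',np.median(Q[:,2]), 'bench',np.median(P[230:240,200:240,2]),'handle h',h[210:225,263], 'cover',h[208,331])
q=np.array([.5445,-.0195,0]);scoop_go((0,0,0),q+[0,0,.10],-8.2);scoop_go((0,0,0),q,-8.2)
E
```

```text
balls [[0.674, 0.288, 0.016], [0.642, 0.289, 0.016], [0.647, 0.256, 0.016], [0.614, 0.275, 0.016]] tray [[0.0837, 0.0115], [0.0516, 0.0179], [0.0514, -0.0158], [0.0219, 0.0094]]
bowl [[0.585, 0.0045, 0.004], [0.5796, -0.0545, 0.004], [0.5064, -0.0458, 0.004], [0.5153, 0.0136, 0.004]] [ 0.54656104 -0.02054353  0.004     ]
pivot [[ 0.50096378 -0.24728191  0.084     ]] base [[ 0.65205131 -0.18246778  0.014     ]
 [ 0.65231745 -0.31383064  0.014     ]
 [ 0.47737285 -0.31088661  0.014     ]]
wall -1 100 [ 0.00529754 -0.0358136 ]
wall 1 111 [0.00445159 0.03774139]
jar h 0.028231543904813083 bench -0.0008771870470518639 handle h [0.06536341 0.06498814 0.06719244 0.06568695 0.06410838 0.06778302
 0.06595756 0.06506375 0.06760173 0.07154157 0.06634796 0.06810623
 0.06572223 0.06646564 0.06436469] cover 0.08001220539625553
ROW [0.4306, -0.3683, 0.0925] [-0.0697, 0.2561, 0.5208] deg 33.5 dist 0.574 tcp [ 0.4672 -0.0084  0.1386]
ROW [0.4306, -0.3681, 0.1925] [-0.0697, 0.2561, 0.5208] deg 33.5 dist 0.598 tcp [ 0.4672 -0.0084  0.0386]
```

```bash
python3 -m inch '[[0.43,-0.368,0.0925,-0.07,0.256,0.521,0.3],[0.43,-0.368,0.0925,-0.07,0.256,0.521,0.3],[0.43,-0.368,0.0925,-0.07,0.256,0.521,0.3],[0.43,-0.368,0.0925,-0.07,0.256,0.521,0.3],[0.43,-0.368,0.0925,-0.07,0.256,0.521,0.3],[0.43,-0.368,0.0925,-0.07,0.256,0.521,0.3],[0.43,-0.368,0.0925,-0.07,0.256,0.521,0.3],[0.43,-0.368,0.0925,-0.07,0.256,0.521,0.3],[0.43,-0.368,0.0925,-0.07,0.256,0.521,0.3],[0.43,-0.368,0.0925,-0.07,0.256,0.521,0.3],[0.43,-0.368,0.0925,-0.07,0.256,0.521,0.3],[0.43,-0.368,0.0925,-0.07,0.256,0.521,0.3]]'
cat > s.py <<'E'
from h import *
print(telemetry.get_obs()['q'].round(1))
q=np.array([.5445,-.0195,0]);scoop_go((0,0,0),q+[0,0,.10],-8.2);scoop_go((0,0,0),q,-8.2)
E
python3 s.py
```

```text
time: 1.1
ee_pos: [0.4335, -0.0713, 0.1505]
tcp_rot: [179.9, -15.1, -8.2]
wrist_force: [0.7, -1.1, 0.9]
opening: 0.0596
[ -9.5 -27.1 -27.7  74.4   0.3 178.7]
ROW [0.0205, -0.0671, 0.0177] [0.0013, -0.0017, 0.0001] deg 0.1 dist 0.072 tcp [ 0.4672 -0.0084  0.1386]
ROW [-0.0056, -0.0673, 0.1142] [0.0013, -0.0017, 0.0001] deg 0.1 dist 0.133 tcp [ 0.4672 -0.0084  0.0386]
```

```bash
python3 -m inch '[[0,0,0,0,0,-1.4,0.3],[0,0,0,0,0,-1.4,0.3],[0,0,0,0,0,-1.4,0.3],[0,0,0,0,0,-1.4,0.3],[0,0,0,0,0,-1.4,0.3],[0,0,0,0,0,-1.4,0.3],[0,0,0,0,0,-1.4,0.3],[0,0,0,0,0,-1.4,0.3],[0,0,0,0,0,-1.4,0.3],[0,0,0,0,0,-1.4,0.3],[0,0,0,0,0,-1.4,0.3],[0,0,0,0,0,-1.4,0.3]]'
python3 - <<'E'
s=open('h.py').read().replace("return np.array([[c,0,s],[0,-1,0],[s,0,-c]])","return np.array([[-c,0,s],[0,1,0],[-s,0,-c]])")
open('h.py','w').write(s)
E
python3 s.py
```

```text
time: 2.1
ee_pos: [0.433, -0.0734, 0.1503]
tcp_rot: [165.2, -2.4, 72.6]
wrist_force: [0.4, -0.4, 0.0]
opening: 0.0598
[ -9.8 -27.1 -27.6  74.4   0.4  97.9]
ROW [0.0717, 0.0091, 0.0175] [-0.001, 0.0011, -1.7357] deg 99.4 dist 0.074 tcp [ 0.4672 -0.0084  0.1386]
ROW [0.0676, -0.0165, 0.1141] [-0.001, 0.0011, -1.7357] deg 99.4 dist 0.134 tcp [ 0.4672 -0.0084  0.0386]
```

```bash
python3 -m inch '[[0.072,0.009,0.0175,0,0,-1.736,0.3],[0.072,0.009,0.0175,0,0,-1.736,0.3],[0.072,0.009,0.0175,0,0,-1.736,0.3],[0.072,0.009,0.0175,0,0,-1.736,0.3],[0.072,0.009,0.0175,0,0,-1.736,0.3],[0.072,0.009,0.0175,0,0,-1.736,0.3],[0.072,0.009,0.0175,0,0,-1.736,0.3],[0.072,0.009,0.0175,0,0,-1.736,0.3],[0.072,0.009,0.0175,0,0,-1.736,0.3],[0.072,0.009,0.0175,0,0,-1.736,0.3],[0.072,0.009,0.0175,0,0,-1.736,0.3],[0.072,0.009,0.0175,0,0,-1.736,0.3]]'
python3 s.py
```

```text
time: 3.1
ee_pos: [0.4676, -0.0083, 0.1389]
tcp_rot: [176.4, 14.6, 157.7]
wrist_force: [0.4, 0.0, -0.0]
opening: 0.0597
[  0.4 -22.7 -26.   71.9  -2.3  22. ]
ROW [0.0004, -0.0003, 0.0001] [-0.0013, 0.0002, -0.2388] deg 13.7 dist 0.0 tcp [ 0.4672 -0.0084  0.1386]
ROW [0.0256, -0.0063, 0.0967] [-0.0013, 0.0002, -0.2388] deg 13.7 dist 0.1 tcp [ 0.4672 -0.0084  0.0386]
```

```bash
python3 -m inch '[[0,0,0,0,0,-0.239,0.3],[0,0,0,0,0,-0.239,0.3],[0.0085,-0.002,0.032,0,0,-0.239,0.3],[0.017,-0.004,0.064,0,0,-0.239,0.3],[0.0256,-0.0063,0.0967,0,0,-0.239,0.3],[0.0256,-0.0063,0.0967,0,0,-0.239,0.3],[0.0256,-0.0063,0.0967,0,0,-0.239,0.3],[0.0256,-0.0063,0.0967,0,0,-0.239,0.95],[0.0256,-0.0063,0.0967,0,0,-0.239,0.95],[0.0256,-0.0063,0.0967,0,0,-0.239,0.95],[0.0256,-0.0063,0.0967,0,0,-0.239,0.95],[0.0256,-0.0063,0.0967,0,0,-0.239,0.95]]' 110
python3 - <<'E'
from h import *
shot('side','side1.png');p,d=shot('top')
s=cv2.imread('pics/side1.png')[170:250,210:330];t=cv2.cvtColor(p,cv2.COLOR_RGB2BGR)[140:250,210:330]
cv2.imwrite('pics/g1.png',np.vstack([cv2.resize(s,None,fx=3,fy=3),cv2.resize(t,None,fx=3,fy=3)]))
print(telemetry.get_obs()['opening'],scoop_now()[0])
E
```

```text
time: 4.1
ee_pos: [0.4686, -0.0083, 0.0409]
tcp_rot: [-180.0, 15.2, 171.6]
wrist_force: [-2.1, 0.3, 7.3]
opening: 0.0121
0.012202802107200485 [ 0.54594509 -0.01972926  0.00249078]
```

View pics/g1.png

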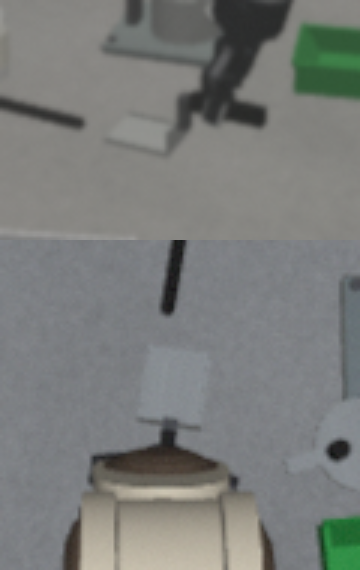

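The scoop is gripped across its bar, with the bowl level. The side view shows it at crop (140,130), and the bottles and pen are untouched. Now I'll lift it and go above the tray.

```bash
sed -i 's/\.057)/.0595)/g' h.py
cat > s.py <<'E'
from h import *
import sys
tx,ty=.5938,.2633;TY=10.4
c,s=np.cos(np.radians(TY)),np.sin(np.radians(TY))
def tw(x,y,z): return np.array([tx+c*x-s*y,ty+s*x+c*y,z])
E
python3 - <<'E'
from s import *
q,M=scoop_now();print(q)
scoop_go((0,0,0),q+[0,0,.09],-8.2)
scoop_go((.038,0,0),tw(-.008,0,.09),TY)
E
```

```text
[ 5.45953962e-01 -1.97308012e-02 -9.20694134e-06]
ROW [-0.0238, -0.0003, -0.0871] [-0.0009, 0.0036, -0.0029] deg 0.3 dist 0.09 tcp [ 0.4687 -0.0086  0.1311]
ROW [0.0083, 0.247, -0.0958] [-0.0855, 0.0036, -0.3163] deg 18.8 dist 0.265 tcp [0.4718 0.2409 0.1311]
```

```bash
python3 -m inch '[[-0.008,0,-0.03,0,0,0,1],[-0.016,0,-0.06,0,0,0,1],[-0.0238,0,-0.087,0,0,0,1],[-0.0155,0.04,-0.09,-0.014,0,-0.05,1],[-0.0105,0.08,-0.092,-0.028,0,-0.1,1],[-0.0053,0.12,-0.0935,-0.042,0,-0.155,1],[0,0.16,-0.094,-0.056,0,-0.21,1],[0.005,0.2,-0.095,-0.07,0,-0.26,1],[0.0083,0.247,-0.0958,-0.0855,0.0036,-0.316,1],[0.0083,0.247,-0.0958,-0.0855,0.0036,-0.316,1],[0.0083,0.247,-0.0958,-0.0855,0.0036,-0.316,1],[0.0083,0.247,-0.0958,-0.0855,0.0036,-0.316,1]]'
python3 - <<'E'
from s import *
p,d=shot('top'); shot('side','s2.png')
t=cv2.cvtColor(p,cv2.COLOR_RGB2BGR)[115:235,120:230];u=cv2.imread('pics/s2.png')[190:310,130:300]
q,M=scoop_now();print(q,M.round(3),telemetry.get_obs()['wrist_force'])
print(proj('top',[q+M@np.array(a) for a in((.038,.031,.002),(.038,-.031,.002),(-.038,-.031,.032),(-.038,.031,.032))]))
P=cloud('top',d);
k=np.zeros(d.shape,bool);k[115:235,120:230]=True
k&=(P[...,2]>.075)&(P[...,2]<.105)
Q=(P[k]-q)@M; print(len(Q),np.percentile(Q,[1,5,50,95,99],axis=0).round(4).tolist())
kk=(abs(Q[:,0])<.03);
for lo in(-.03,-.01,.01):
    z=Q[(Q[:,0]>lo)&(Q[:,0]<lo+.02)];print(z[:,1].min(),z[:,1].max(),np.median(z[:,2]))
cv2.imwrite('pics/g2.png',np.hstack([cv2.resize(t,(495,540)),cv2.resize(u,(300,540))[:, :300]]))
E
```

```text
time: 5.2
ee_pos: [0.4705, 0.2409, 0.129]
tcp_rot: [180.0, 14.8, -169.6]
wrist_force: [0.3, 0.2, -1.0]
opening: 0.0123
[0.5474763  0.25386889 0.08781565] [[ 0.984 -0.179  0.003]
 [ 0.179  0.984  0.   ]
 [-0.003  0.     1.   ]] [ 0.77826674 -1.23474328 -0.98443733]
[[153.48506413 170.6442518 ]
 [176.26014849 166.70082693]
 [178.54602933 192.32094233]
 [154.90567038 196.4758069 ]]
592 [[-0.0399, -0.0298, -0.0044], [-0.0306, -0.0273, -0.0027], [0.001, 0.0005, 0.0005], [0.0325, 0.0295, 0.0056], [0.0355, 0.0312, 0.0091]]
-0.030052281889124885 0.03150863099726238 0.0006974188904308794
-0.029883912989092275 0.03186158069120725 0.0003013561124166985
-0.030062386868297465 0.03239454532736011 0.0007114750609402213
```

View pics/g2.png

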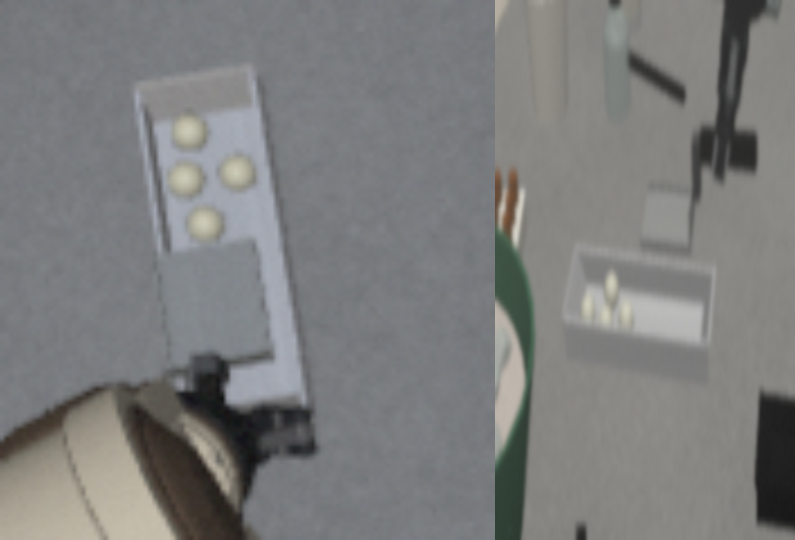

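```bash
sed -i 's/g=(-.083,0,.0595)/g=(-.0815,-.001,.0595)/g' h.py
python3 - <<'E'
from s import *
for z in(.02,.006,.004): scoop_go((.038,0,0),tw(-.008,0,z),TY)
E
```

```text
ROW [0.0149, -0.0002, 0.0665] [-0.0, -0.0032, -0.0015] deg 0.2 dist 0.068 tcp [0.4734 0.2402 0.0611]
ROW [0.0184, -0.0002, 0.08] [-0.0, -0.0032, -0.0015] deg 0.2 dist 0.082 tcp [0.4734 0.2402 0.0471]
ROW [0.019, -0.0002, 0.0819] [-0.0, -0.0032, -0.0015] deg 0.2 dist 0.084 tcp [0.4734 0.2402 0.0451]
```

```bash
python3 -m inch '[[0.005,0,0.022,0,-0.003,-0.001,1],[0.01,0,0.044,0,-0.003,-0.001,1],[0.0149,0,0.0665,0,-0.003,-0.001,1],[0.0165,0,0.073,0,-0.003,-0.001,1],[0.0184,0,0.08,0,-0.003,-0.001,1],[0.0184,0,0.08,0,-0.003,-0.001,1],[0.0184,0,0.08,0,-0.003,-0.001,1]]'
python3 - <<'E'
from s import *
print(scoop_now()[0])
for x in(-.008,.04,.08,.096): scoop_go((.038,0,0),tw(x,0,.0045),TY)
E
```

```text
time: 5.88
ee_pos: [0.474, 0.2412, 0.0481]
tcp_rot: [180.0, 15.1, -169.6]
wrist_force: [0.0, 0.1, -1.3]
opening: 0.0119
[0.54913411 0.25603024 0.00707479]
ROW [0.0013, -0.0009, 0.0022] [0.0007, 0.0011, -0.0001] deg 0.1 dist 0.003 tcp [0.4734 0.2402 0.0456]
ROW [-0.045, -0.0009, 0.0147] [0.0007, 0.0011, -0.0001] deg 0.1 dist 0.047 tcp [0.5206 0.2489 0.0456]
ROW [-0.0836, -0.0009, 0.0251] [0.0007, 0.0011, -0.0001] deg 0.1 dist 0.087 tcp [0.56   0.2561 0.0456]
ROW [-0.0991, -0.0009, 0.0292] [0.0007, 0.0011, -0.0001] deg 0.1 dist 0.103 tcp [0.5757 0.259  0.0456]
```

```bash
python3 -m inch '[[0.0013,-0.001,0.0025,0,0,0,1],[0.0013,-0.001,0.0025,0,0,0,1]]'
python3 -m inch '[[-0.0087,0,0.0026,0,0,0,1],[-0.0174,0,0.0052,0,0,0,1],[-0.026,0,0.0078,0,0,0,1],[-0.035,0,0.01,0,0,0,1],[-0.043,0,0.0121,0,0,0,1],[-0.052,0,0.0144,0,0,0,1],[-0.06,0,0.0165,0,0,0,1],[-0.068,0,0.0186,0,0,0,1],[-0.074,0,0.0202,0,0,0,1],[-0.080,0,0.0218,0,0,0,1],[-0.085,0,0.0231,0,0,0,1],[-0.085,0,0.0231,0,0,0,1]]'
python3 - <<'E'
from s import *
p,d=shot('top');q,M=scoop_now();n=q+M@[.038,0,0]-[tx,ty,0];print(q,'nose tray',c*n[0]+s*n[1],-s*n[0]+c*n[1])
cv2.imwrite('pics/g3.png',cv2.resize(cv2.cvtColor(p,cv2.COLOR_RGB2BGR)[115:225,130:220],None,fx=5,fy=5))
scoop_go((.038,0,0),tw(.096,0,.0045),TY)
E
```

```text
time: 6.05
ee_pos: [0.4735, 0.2404, 0.0452]
tcp_rot: [180.0, 15.1, -169.6]
wrist_force: [0.6, -0.8, -0.9]
opening: 0.0121
time: 7.05
ee_pos: [0.5619, 0.2569, 0.045]
tcp_rot: [179.9, 15.1, -169.6]
wrist_force: [1.6, 0.8, 1.9]
opening: 0.0119
[0.63689135 0.27175455 0.00397221] nose tray 0.08190951121942187 0.000560466788378941
ROW [-0.0139, -0.0005, 0.003] [0.001, 0.0025, 0.0004] deg 0.2 dist 0.014 tcp [0.5757 0.259  0.0456]
```

View pics/g3.png

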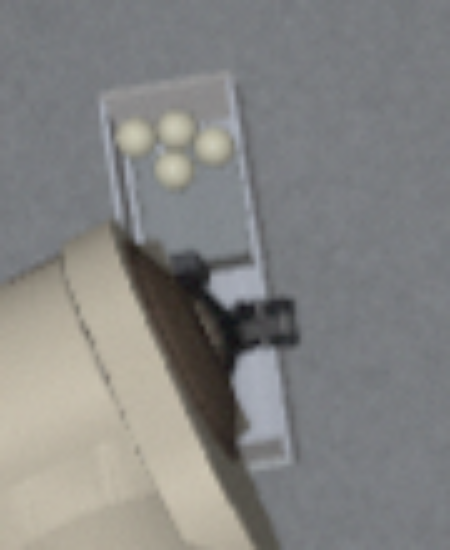

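Three balls lie against the end slope, at crop (135,136), (177,128) and (214,145), and one at (174,169) is already on the bowl. I'll push on to the end's foot.

```bash
python3 -m inch '[[-0.003,0,0.0008,0,0,0,1],[-0.006,0,0.0015,0,0,0,1],[-0.008,0,0.002,0,0,0,1],[-0.010,0,0.0025,0,0,0,1],[-0.012,0,0.003,0,0,0,1],[-0.0125,0,0.003,0,0,0,1],[-0.0125,0,0.003,0,0,0,1]]'
cat >> s.py <<'E'
def balls(z,box=(150,120,195,185),show=True):
    p,d=shot('top');m=np.zeros(d.shape,np.uint8);x0,y0,x1,y1=box
    r,g,b=[p[...,i].astype(int) for i in range(3)]
    m[y0:y1,x0:x1]=((r-b>12)&(r>130)&(r-g<40))[y0:y1,x0:x1]
    dt=cv2.distanceTransform(m,cv2.DIST_L2,5)
    cc=cv2.HoughCircles(cv2.resize(m*255,None,fx=4,fy=4,interpolation=cv2.INTER_CUBIC),cv2.HOUGH_GRADIENT,1,24,param1=100,param2=9,minRadius=13,maxRadius=22)
    q,M=scoop_now();n=q+M@[.038,0,0]-[tx,ty,0];print(q.round(4),'nose tray',c*n[0]+s*n[1],-s*n[0]+c*n[1],'area',m.sum())
    if cc is not None:
        uv=cc[0][:,:2]/4-.4;B=plane('top',uv,z);t=B-[tx,ty,0]
        for i in range(len(B)): print(uv[i].round(1),cc[0][i,2],'tray',(c*t[i,0]+s*t[i,1]).round(4),(-s*t[i,0]+c*t[i,1]).round(4),'scoop',((B[i]-q)@M).round(4))
    return p
E
python3 - <<'E'
from s import *
p=balls(.018)
cv2.imwrite('pics/g4.png',cv2.resize(cv2.cvtColor(p,cv2.COLOR_RGB2BGR)[115:195,140:210],None,fx=6,fy=6))
E
```

```text
time: 7.68
ee_pos: [0.5729, 0.259, 0.0451]
tcp_rot: [180.0, 15.0, -169.5]
wrist_force: [-2.2, -1.1, 6.7]
opening: 0.0123
[0.648  0.2739 0.004 ] nose tray 0.09325953456926844 0.0006388652869717855 area 384
[156.7 141. ] 13.8 tray 0.0937 0.0224 scoop [0.0385 0.0218 0.0139]
[172. 144.] 13.7 tray 0.077 -0.0198 scoop [ 0.0218 -0.0204  0.014 ]
[164.  148.2] 14.7 tray 0.0685 0.0049 scoop [0.0133 0.0043 0.014 ]
[165.2 140.5] 14.5 tray 0.0908 -0.0021 scoop [ 0.0356 -0.0027  0.0139]
```

View pics/g4.png

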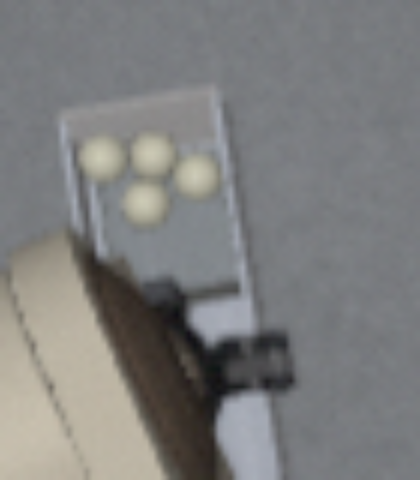

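Run:
```python
from s import *
q,M=scoop_now(); z0=q[2]
for t in(3,6,9,12,15,18):
    h=.076*np.sin(np.radians(t)); scoop_go((.038,0,0),tw(.0935+.55*h,.0005,z0+.0005+h),TY,t)
scoop_go((.038,0,0),tw(.085,.0005,z0+.1),TY,18)
```

```text
ROW [-0.0001, 0.0, 0.0016] [0.001, -0.0514, 0.0008] deg 2.9 dist 0.002 tcp [0.5733 0.259  0.0436]
ROW [0.0, 0.0, 0.0038] [0.0011, -0.1038, 0.0008] deg 5.9 dist 0.004 tcp [0.5738 0.2591 0.0414]
ROW [-0.0002, 0.0, 0.0062] [0.0011, -0.1562, 0.0008] deg 8.9 dist 0.006 tcp [0.5746 0.2593 0.0391]
ROW [-0.0006, 0.0, 0.0088] [0.0011, -0.2085, 0.0007] deg 11.9 dist 0.009 tcp [0.5758 0.2595 0.0368]
ROW [-0.0014, 0.0, 0.0116] [0.0011, -0.2609, 0.0007] deg 14.9 dist 0.012 tcp [0.5772 0.2597 0.0343]
ROW [-0.0024, -0.0, 0.0145] [0.0011, -0.3132, 0.0007] deg 17.9 dist 0.015 tcp [0.5789 0.2601 0.0317]
ROW [-0.0015, 0.0001, -0.0645] [0.0011, -0.3132, 0.0007] deg 17.9 dist 0.064 tcp [0.5578 0.2562 0.1078]
```

```bash
python3 -m inch '[[0,0,0.0008,0,-0.026,0,1],[0,0,0.0016,0,-0.052,0,1],[0,0,0.0027,0,-0.078,0,1],[0,0,0.0038,0,-0.104,0,1],[-0.0001,0,0.005,0,-0.13,0,1],[-0.0002,0,0.0062,0,-0.156,0,1],[-0.0004,0,0.0075,0,-0.182,0,1],[-0.0006,0,0.0088,0,-0.2085,0,1],[-0.001,0,0.0102,0,-0.235,0,1],[-0.0014,0,0.0116,0,-0.261,0,1],[-0.0014,0,0.0116,0,-0.261,0,1],[-0.0014,0,0.0116,0,-0.261,0,1]]'
python3 - <<'E'
from s import *
p=balls(.025)
cv2.imwrite('pics/g5.png',cv2.resize(cv2.cvtColor(p,cv2.COLOR_RGB2BGR)[115:195,140:210],None,fx=6,fy=6))
q,M=scoop_now();scoop_go((0,0,0),q+[-.01,0,.03],TY,15);scoop_go((0,0,0),q+[-.01,0,.1],TY,15)
E
```

```text
time: 8.73
ee_pos: [0.5766, 0.2594, 0.0335]
tcp_rot: [180.0, 29.9, -169.6]
wrist_force: [0.7, 0.6, 0.9]
opening: 0.0124
[0.6596 0.2758 0.0135] nose tray 0.10369552100413854 0.0004386895975262428 area 167
[174.  155.7] 13.8 tray 0.0395 -0.0213 scoop [-0.0236 -0.0216  0.0182]
[165.2 156.7] 14.4 tray 0.041 0.0039 scoop [-0.0221  0.0035  0.0178]
[159. 151.] 13.3 tray 0.061 0.019 scoop [-0.0028  0.0186  0.0127]
[166. 150.] 21.4 tray 0.0603 -0.0012 scoop [-0.0034 -0.0016  0.0129]
ROW [-0.0063, 0.0019, -0.0308] [0.0008, -0.0017, 0.0007] deg 0.1 dist 0.032 tcp [0.5665 0.2595 0.0634]
ROW [-0.0412, 0.0019, -0.0915] [0.0008, -0.0017, 0.0007] deg 0.1 dist 0.1 tcp [0.5665 0.2595 0.1334]
```

View pics/g5.png

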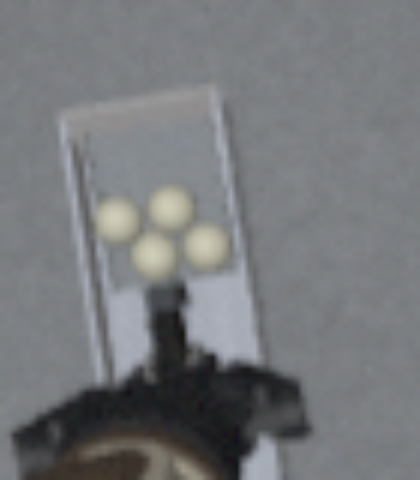

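All four balls are in the bowl: crop (117,220), (171,207), (153,254) and (206,245). Lifting now.

```bash
python3 -m inch '[[-0.002,0,-0.008,0,0,0,1],[-0.0045,0.001,-0.02,0,0,0,1],[-0.0063,0.001,-0.031,0,0,0,1],[-0.013,0.001,-0.043,0,0,0,1],[-0.022,0.001,-0.058,0,0,0,1],[-0.031,0.001,-0.074,0,0,0,1],[-0.041,0.001,-0.091,0,0,0,1],[-0.041,0.001,-0.091,0,0,0,1],[-0.041,0.001,-0.091,0,0,0,1]]'
python3 - <<'E'
from s import *
balls(.13)
q,M=scoop_now()
J=np.array([.564,-.247]);Y=-15;dr=np.array([np.cos(np.radians(Y)),np.sin(np.radians(Y))])
n=J-.012*dr
scoop_go((.038,0,0),[*n,.13],Y,15)
E
```

```text
time: 9.53
ee_pos: [0.567, 0.2588, 0.134]
tcp_rot: [179.9, 30.0, -169.6]
wrist_force: [-0.2, 0.4, -4.4]
opening: 0.012
[0.6492 0.2747 0.112 ] nose tray 0.09332884105659066 0.0012797743504714583 area 198
[160.7 143.2] 16.9 tray 0.0505 -0.007 scoop [-0.0013 -0.0082  0.019 ]
[157.5 151.7] 15.5 tray 0.0292 0.0047 scoop [-0.0218  0.0035  0.0244]
[167.7 150. ] 14.1 tray 0.0292 -0.0223 scoop [-0.0219 -0.0236  0.0245]
ROW [0.1821, -0.4402, -0.114] [0.2219, -0.002, 0.3849] deg 25.5 dist 0.49 tcp [ 0.435  -0.2135  0.1401]
```

```bash
python3 -m inch '[[0.0036,-0.009,-0.0023,0.0044,0,0.0077,1],[0.011,-0.026,-0.007,0.013,0,0.023,1],[0.02,-0.048,-0.0125,0.024,0,0.042,1],[0.029,-0.07,-0.018,0.0355,0,0.0615,1],[0.038,-0.092,-0.024,0.0465,0,0.081,1],[0.047,-0.114,-0.03,0.0575,0,0.1,1],[0.0565,-0.136,-0.035,0.069,0,0.119,1],[0.0655,-0.158,-0.041,0.08,0,0.1385,1],[0.0747,-0.18,-0.047,0.091,0,0.158,1],[0.0838,-0.202,-0.0525,0.102,0,0.177,1],[0.093,-0.224,-0.058,0.113,0,0.196,1],[0.1,-0.242,-0.0627,0.122,0,0.2117,1]]'
cat > s2.py <<'E'
from s import *
J=np.array([.564,-.247]);Y=-15;dr=np.array([np.cos(np.radians(Y)),np.sin(np.radians(Y))])
n=J-.012*dr
E
python3 - <<'E'
from s2 import *
scoop_go((.038,0,0),[*n,.13],Y,15)
E
```

```text
time: 10.58
ee_pos: [0.4928, -0.0026, 0.135]
tcp_rot: [-180.0, 29.8, 176.3]
wrist_force: [0.1, 0.1, -3.2]
opening: 0.012
ROW [0.0359, -0.2142, -0.0263] [0.0983, -0.0036, 0.1716] deg 11.3 dist 0.219 tcp [ 0.435  -0.2135  0.1401]
```

```bash
python3 -m inch '[[0.0036,-0.0214,-0.0026,0.0098,0,0.0172,1],[0.0072,-0.0428,-0.0053,0.0197,0,0.0343,1],[0.0108,-0.0643,-0.0079,0.0295,0,0.0515,1],[0.0144,-0.0857,-0.0105,0.0393,0,0.0686,1],[0.018,-0.107,-0.013,0.049,0,0.0858,1],[0.0215,-0.1285,-0.0158,0.059,0,0.103,1],[0.0251,-0.15,-0.0184,0.0688,0,0.12,1],[0.0287,-0.171,-0.021,0.0786,0,0.1373,1],[0.0316,-0.1885,-0.0231,0.0865,-0.002,0.151,1],[0.034,-0.203,-0.025,0.093,-0.003,0.163,1],[0.0359,-0.2142,-0.0263,0.098,-0.0036,0.1716,1],[0.0359,-0.2142,-0.0263,0.098,-0.0036,0.1716,1]]'
python3 -m inch '[[0,0,0,0,0,0,1],[0,0,0,0,0,0,1]]'
python3 - <<'E'
from s2 import *
p=balls(.13,(300,130,390,225))
cv2.imwrite('pics/g6.png',cv2.resize(cv2.cvtColor(p,cv2.COLOR_RGB2BGR)[130:250,290:400],None,fx=5,fy=5))
q,M=scoop_now();print('nose',q+M@[.038,0,0],n)
for t in(15,5,0,-5,-15,-30): scoop_go((.038,0,0),[*n,.09],Y,t)
print(telemetry.get_obs()['q'])
E
```

```text
time: 11.58
ee_pos: [0.4355, -0.2133, 0.14]
tcp_rot: [179.9, 30.0, 164.9]
wrist_force: [0.7, 0.5, -3.6]
opening: 0.0122
time: 11.75
ee_pos: [0.4366, -0.2114, 0.1409]
tcp_rot: [179.9, 30.1, 165.1]
wrist_force: [-0.6, 0.0, -3.3]
opening: 0.0124
[ 0.519  -0.232   0.1213] nose tray -0.1298221374858566 -0.4892830643124604 area 225
[357.5 203.5] 16.3 tray -0.1974 -0.4817 scoop [-0.0244 -0.022   0.0156]
[344.5 192.2] 15.8 tray -0.1629 -0.4552 scoop [-0.0053  0.0167  0.0104]
[355.2 194.2] 16.7 tray -0.1729 -0.4813 scoop [-0.0032 -0.0111  0.0099]
nose [ 0.55443561 -0.24138024  0.13123085] [ 0.55240889 -0.24389417]
ROW [0.0217, -0.0027, 0.0349] [0.0029, 0.0015, 0.0015] deg 0.2 dist 0.041 tcp [ 0.435  -0.2135  0.1001]
ROW [0.0081, -0.0026, 0.0186] [0.0027, 0.176, 0.0017] deg 10.1 dist 0.02 tcp [ 0.4384 -0.2144  0.121 ]
ROW [0.0003, -0.0026, 0.0114] [0.0027, 0.2633, 0.0018] deg 15.1 dist 0.012 tcp [ 0.4415 -0.2152  0.1311]
ROW [-0.0081, -0.0026, 0.0049] [0.0026, 0.3505, 0.002] deg 20.1 dist 0.01 tcp [ 0.4454 -0.2162  0.141 ]
ROW [-0.0265, -0.0026, -0.0058] [0.0024, 0.5251, 0.0022] deg 30.1 dist 0.027 tcp [ 0.4555 -0.219   0.1594]
ROW [-0.0567, -0.0026, -0.0154] [0.0022, 0.7869, 0.0025] deg 45.1 dist 0.059 tcp [ 0.4762 -0.2245  0.1829]
[-30.38050617 -35.50517868 -38.18674266  58.17147712   7.80090546
 -13.47814483]
```

View pics/g6.png

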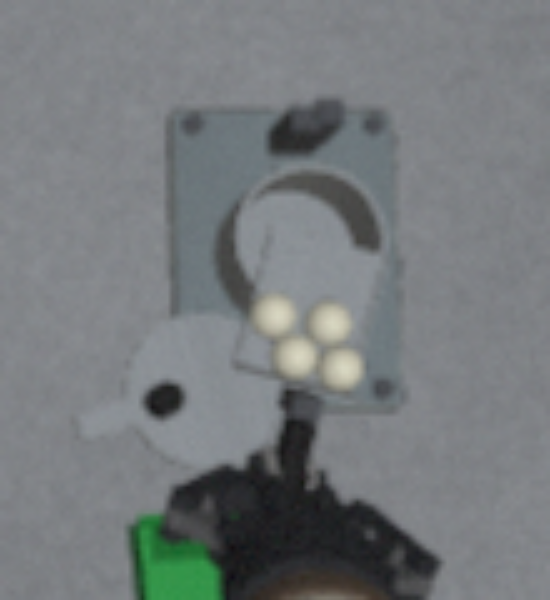

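All four balls are still in the bowl (crop (272,315), (330,322), (295,357), (340,368)), and the nose is over the jar mouth at (322,240). Pouring gently.

```bash
python3 -m inch '[[0.001,-0.0005,0.003,0,0.04,0,1],[0.002,-0.001,0.006,0,0.085,0,1],[0.003,-0.0016,0.0095,0.001,0.127,0.001,1],[0.004,-0.0021,0.0126,0.002,0.17,0.001,1],[0.005,-0.0026,0.0157,0.0027,0.211,0.002,1],[0.0034,-0.0026,0.0143,0.0027,0.228,0.002,1],[0.0019,-0.0026,0.0128,0.0027,0.246,0.002,1],[0.0003,-0.0026,0.0114,0.0027,0.263,0.002,1],[-0.0013,-0.0026,0.0101,0.0027,0.281,0.002,1],[-0.003,-0.0026,0.0088,0.0027,0.298,0.002,1],[-0.0047,-0.0026,0.0075,0.0027,0.3156,0.002,1],[-0.0064,-0.0026,0.0062,0.0027,0.333,0.002,1]]'
python3 - <<'E'
from s2 import *
p=balls(.1,(300,130,390,225))
cv2.imwrite('pics/g7.png',cv2.resize(cv2.cvtColor(p,cv2.COLOR_RGB2BGR)[130:250,290:400],None,fx=5,fy=5))
q,M=scoop_now();print('nose',q+M@[.038,0,0],n)
for t in(-5,-7,-9,-15,-25): scoop_go((.038,0,0),[*n,.09],Y,t)
E
```

```text
time: 12.8
ee_pos: [0.4449, -0.2167, 0.1402]
tcp_rot: [-180.0, 11.0, 165.0]
wrist_force: [0.1, -0.7, -2.6]
opening: 0.0123
[ 0.5166 -0.235   0.0941] nose tray -0.13160657874207862 -0.49241889197687555 area 425
[354.5 194.2] 15.2 tray -0.1695 -0.4875 scoop [ 0.0011 -0.0118  0.006 ]
[348.2 200.2] 15.2 tray -0.1823 -0.4678 scoop [-0.0188  0.0005  0.0046]
[343.5 193.5] 20.2 tray -0.1624 -0.4593 scoop [-0.0046  0.0167  0.0057]
[357. 203.] 14.9 tray -0.1935 -0.4889 scoop [-0.0199 -0.0234  0.0045]
nose [ 0.55324656 -0.24478668  0.09138153] [ 0.55240889 -0.24389417]
ROW [0.0001, 0.0006, -0.0005] [-0.0006, 0.0169, -0.0004] deg 1.0 dist 0.001 tcp [ 0.4454 -0.2162  0.141 ]
ROW [-0.0024, 0.0006, -0.0039] [-0.0006, 0.0518, -0.0005] deg 3.0 dist 0.005 tcp [ 0.4471 -0.2167  0.1448]
ROW [-0.0051, 0.0006, -0.0072] [-0.0006, 0.0867, -0.0005] deg 5.0 dist 0.009 tcp [ 0.4491 -0.2172  0.1486]
ROW [-0.0137, 0.0006, -0.0166] [-0.0006, 0.1914, -0.0005] deg 11.0 dist 0.022 tcp [ 0.4555 -0.219   0.1594]
ROW [-0.0302, 0.0005, -0.03] [-0.0006, 0.366, -0.0006] deg 21.0 dist 0.043 tcp [ 0.4686 -0.2225  0.1757]
```

```bash
python3 -m inch '[[0,0,-0.0005,0,0.017,0,1],[-0.001,0,-0.002,0,0.034,0,1],[-0.0024,0,-0.004,0,0.052,0,1],[-0.0037,0,-0.0055,0,0.069,0,1],[-0.005,0,-0.007,0,0.087,0,1],[-0.005,0,-0.007,0,0.087,0,1],[-0.005,0,-0.007,0,0.087,0,1],[-0.005,0,-0.007,0,0.087,0,1]]'
cat > s3.py <<'E'
from s2 import *
p=balls(.1,(300,130,390,225))
q,M=scoop_now();print('nose',q+M@[.038,0,0],n)
for t in(-15,-25,-35): scoop_go((.038,0,0),[*n,.09],Y,t)
E
python3 s3.py
```

```text
time: 13.52
ee_pos: [0.4484, -0.2176, 0.1477]
tcp_rot: [-180.0, 6.1, 165.0]
wrist_force: [-0.0, -0.7, -1.6]
opening: 0.0119
[ 0.5155 -0.2346  0.0952] nose tray -0.13300582629293253 -0.4916603153521759 area 432
[344.2 171.7] 14.3 tray -0.1052 -0.4737 scoop [0.0535 0.0281 0.0133]
[353.  172.7] 14.1 tray -0.112 -0.4961 scoop [0.057  0.005  0.0138]
nose [ 0.55173336 -0.24429316  0.08930195] [ 0.55240889 -0.24389417]
ROW [-0.0086, 0.0005, -0.0109] [-0.0005, 0.1065, -0.0005] deg 6.1 dist 0.014 tcp [ 0.4555 -0.219   0.1594]
ROW [-0.0238, 0.0005, -0.0257] [-0.0004, 0.281, -0.0006] deg 16.1 dist 0.035 tcp [ 0.4686 -0.2225  0.1757]
ROW [-0.0414, 0.0005, -0.0376] [-0.0004, 0.4556, -0.0006] deg 26.1 dist 0.056 tcp [ 0.4843 -0.2267  0.1894]
```

```bash
python3 -m inch '[[0,0,0,0,0,0,1],[0,0,0,0,0,0,1],[0,0,0,0,0,0,1],[-0.004,0,-0.005,0,0.05,0,1],[-0.0086,0,-0.011,0,0.106,0,1],[-0.013,0,-0.0155,0,0.16,0,1],[-0.018,0,-0.0205,0,0.22,0,1],[-0.0238,0,-0.0257,0,0.281,0,1],[-0.0238,0,-0.0257,0,0.281,0,1],[-0.0238,0,-0.0257,0,0.281,0,1]]'
python3 s3.py
python3 - <<'E'
from h import *
p=np.load('last_top.npz')['p']
cv2.imwrite('pics/g8.png',cv2.resize(cv2.cvtColor(p,cv2.COLOR_RGB2BGR)[130:250,290:400],None,fx=5,fy=5))
E
```

```text
time: 14.4
ee_pos: [0.4692, -0.2231, 0.1745]
tcp_rot: [-180.0, -10.1, 165.0]
wrist_force: [0.2, -0.5, -2.0]
opening: 0.0123
[ 0.5191 -0.2355  0.1054] nose tray -0.13236928953454827 -0.49191301955427924 area 849
[344. 172.] 13.4 tray -0.1058 -0.4729 scoop [0.0479 0.0285 0.0163]
[352.5 172.7] 15.8 tray -0.1118 -0.4948 scoop [0.0515 0.0062 0.018 ]
nose [ 0.55240506 -0.2444268   0.08937621] [ 0.55240889 -0.24389417]
ROW [0.0108, 0.0005, 0.0178] [-0.0002, -0.1743, -0.0004] deg 10.0 dist 0.021 tcp [ 0.4555 -0.219   0.1594]
ROW [0.0002, 0.0005, -0.0006] [-0.0002, 0.0002, -0.0004] deg 0.0 dist 0.001 tcp [ 0.4686 -0.2225  0.1757]
ROW [-0.0133, 0.0005, -0.0169] [-0.0001, 0.1747, -0.0005] deg 10.0 dist 0.022 tcp [ 0.4843 -0.2267  0.1894]
```

View pics/g8.png

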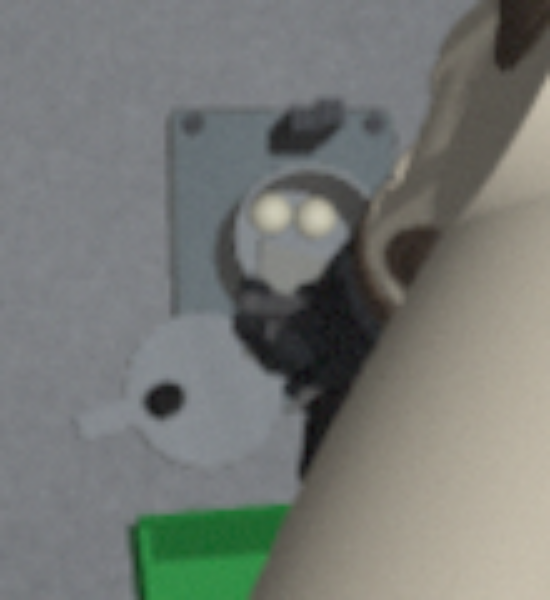

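The picture shows two balls in the jar at crop (270,213) and (317,217); the other two are hidden below the scoop. The bowl looks empty. I'll back off and put the scoop down where it was.

Run:
```python
from s2 import *
q,M=scoop_now()
scoop_go((.038,0,0),[*n,.14],Y,0)
scoop_go((0,0,0),[.535,-.02,.14],-8.2,0)
```

```text
ROW [0.0289, 0.0004, -0.0011] [-0.0003, -0.4361, -0.0004] deg 25.0 dist 0.029 tcp [ 0.4415 -0.2152  0.1811]
ROW [0.0645, 0.2031, 0.0051] [-0.0055, -0.4356, -0.1199] deg 25.9 dist 0.213 tcp [ 0.4591 -0.0101  0.1811]
```

```bash
python3 -m inch '[[0.007,0,0,0,-0.11,0,1],[0.0145,0,-0.001,0,-0.22,0,1],[0.022,0,-0.001,0,-0.33,0,1],[0.0289,0,-0.001,0,-0.436,0,1],[0.034,0.03,0,0,-0.436,-0.018,1],[0.04,0.06,0.001,-0.002,-0.436,-0.036,1],[0.045,0.09,0.002,-0.003,-0.436,-0.054,1],[0.05,0.12,0.003,-0.004,-0.436,-0.072,1],[0.055,0.15,0.004,-0.005,-0.436,-0.09,1],[0.06,0.178,0.005,-0.0055,-0.4356,-0.106,1],[0.0645,0.203,0.005,-0.0055,-0.4356,-0.12,1],[0.0645,0.203,0.005,-0.0055,-0.4356,-0.12,1]]'
python3 - <<'E'
from s2 import *
p=balls(.031,(325,150,375,200))
im=cv2.cvtColor(p,cv2.COLOR_RGB2BGR)
cv2.imwrite('pics/g9.png',cv2.resize(im[120:245,245:390],None,fx=5,fy=4.8))
q,M=scoop_now()
scoop_go((0,0,0),[.535,-.02,.012],-8.2,0); scoop_go((0,0,0),[.535,-.02,.001],-8.2,0)
E
```

```text
time: 15.45
ee_pos: [0.4583, -0.007, 0.1823]
tcp_rot: [179.9, 15.1, 172.0]
wrist_force: [-0.7, 0.2, -1.4]
opening: 0.0121
[ 0.5343 -0.0181  0.1413] nose tray -0.073268406869728 -0.27802384413101516 area 153
[353. 173.] 13.6 tray -0.1022 -0.5152 scoop [ 0.0852 -0.2342 -0.1103]
[344. 172.] 13.4 tray -0.0948 -0.4907 scoop [ 0.0844 -0.2087 -0.1103]
[353.5 187.2] 15.0 tray -0.1426 -0.5077 scoop [ 0.0445 -0.2399 -0.1102]
ROW [0.0327, -0.0016, 0.1249] [0.0015, 0.0021, 0.0032] deg 0.2 dist 0.129 tcp [ 0.4591 -0.0101  0.0531]
ROW [0.0355, -0.0016, 0.1355] [0.0015, 0.0021, 0.0032] deg 0.2 dist 0.14 tcp [ 0.4591 -0.0101  0.0421]
```

View pics/g9.png

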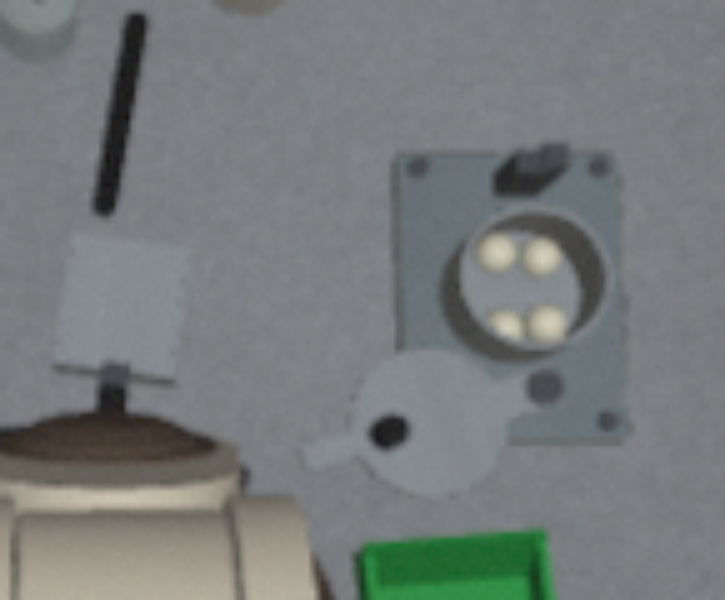

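All four balls are in the jar: crop (497,252), (542,256), (505,325) and (548,323). The bowl is empty. Setting the scoop down.

```bash
python3 -m inch '[[0.009,0,0.036,0.001,0.002,0.003,1],[0.018,-0.001,0.072,0.001,0.002,0.003,1],[0.027,-0.001,0.105,0.001,0.002,0.003,1],[0.0327,-0.0016,0.125,0.001,0.002,0.003,1],[0.034,-0.0016,0.13,0.001,0.002,0.003,1],[0.0352,-0.0016,0.1335,0.001,0.002,0.003,1],[0.0355,-0.0016,0.1355,0.001,0.002,0.003,1],[0.0355,-0.0016,0.1355,0.001,0.002,0.003,1],[0.0355,-0.0016,0.1355,0.001,0.002,0.003,1]]'
python3 -c "
from s2 import *
print(scoop_now())"
```

```text
time: 16.25
ee_pos: [0.4604, -0.012, 0.0436]
tcp_rot: [180.0, 15.0, 171.6]
wrist_force: [0.4, 0.3, -1.7]
opening: 0.0122
(array([ 0.53630913, -0.02223052,  0.00244997]), array([[ 9.89281059e-01,  1.46023900e-01, -8.92200142e-05],
       [-1.46023908e-01,  9.89281056e-01, -9.96485517e-05],
       [ 7.37125998e-05,  1.11608680e-04,  9.99999991e-01]]))
```

```bash
python3 -m inch '[[0.0004,0,0.0013,0,0,0,1],[0.0007,0,0.0026,0,0,0,1],[0.0007,0,0.0026,0,0,0,1],[0.0007,0,0.0026,0,0,0,1],[0.0007,0,0.0026,0,0,0,0.35],[0.0007,0,0.0026,0,0,0,0.35],[0.0007,0,0.0026,0,0,0,0.35],[0.0007,0,0.0026,0,0,0,0.35],[0,0,-0.03,0,0,0,0.35],[0,0,-0.065,0,0,0,0.35],[0,0,-0.1,0,0,0,0.35],[0,0,-0.125,0,0,0,0.35]]'
python3 -m inch '[[0,0,0,0,0,0,0.35],[0,0,0,0,0,0,0.35]]'
python3 - <<'E'
from s2 import *
p,d=shot('top');P=cloud('top',d)
z=P[175:200,258:276,2];print('bowl z',np.percentile(z,[10,50,90]))
pv=np.array([.5005,-.247]);
m=((p.max(2)<70)).astype(np.uint8);M=np.zeros_like(m);M[195:230,312:345]=m[195:230,312:345]
ys,xs=np.nonzero(M);k=plane('top',[[xs.mean(),ys.mean()]],.100)[0];print('knob',k,np.linalg.norm(k[:2]-pv),np.degrees(np.arctan2(*(k[:2]-pv)[::-1])))
E
```

```text
time: 17.25
ee_pos: [0.4275, -0.0071, 0.1656]
tcp_rot: [180.0, 15.0, 171.6]
wrist_force: [0.7, -0.0, 0.4]
opening: 0.0552
time: 17.42
ee_pos: [0.4284, -0.0071, 0.1642]
tcp_rot: [180.0, 15.0, 171.6]
wrist_force: [0.4, 0.2, -0.4]
opening: 0.0554
bowl z [-0.00257942  0.00078219  0.00414429]
knob [ 0.47404446 -0.16056139  0.1       ] 0.09039651208110083 107.0173362247877
```

```bash
cat > s4.py <<'E'
from s2 import *
pv=np.array([.5005,-.247]);
def kn(a,z): 
    tool(R.from_euler('xyz',[180,0,a],degrees=True).as_matrix(),[pv[0]+.0904*np.cos(np.radians(a)),pv[1]+.0904*np.sin(np.radians(a)),z])
E
python3 -c "
from s4 import *
kn(107,.14)"
```

```text
ROW [-0.0599, -0.145, 0.0393] [0.1463, 0.2316, 1.1213] deg 66.1 dist 0.162 tcp [ 0.4741 -0.1606  0.14  ]
```

```bash
python3 -m inch '[[-0.006,-0.0145,0.004,0.0146,0.023,0.112,0.35],[-0.012,-0.029,0.008,0.029,0.046,0.224,0.35],[-0.018,-0.0435,0.012,0.044,0.07,0.336,0.35],[-0.024,-0.058,0.016,0.0585,0.093,0.4485,0.35],[-0.03,-0.0725,0.02,0.073,0.116,0.56,0.35],[-0.036,-0.087,0.024,0.088,0.139,0.673,0.35],[-0.042,-0.1015,0.0275,0.1024,0.162,0.785,0.35],[-0.048,-0.116,0.0314,0.117,0.185,0.897,0.35],[-0.054,-0.13,0.035,0.132,0.208,1.009,0.35],[-0.0599,-0.145,0.0393,0.1463,0.2316,1.1213,0.35],[-0.0599,-0.145,0.0393,0.1463,0.2316,1.1213,0.35],[-0.0599,-0.145,0.0393,0.1463,0.2316,1.1213,0.35]]'
python3 -c "
from s4 import *
kn(107,.14);kn(107,.087)"
```

```text
time: 18.47
ee_pos: [0.4733, -0.161, 0.1378]
tcp_rot: [-179.8, -0.1, 107.0]
wrist_force: [0.4, -0.1, 0.8]
opening: 0.0559
ROW [0.0002, 0.0009, -0.0022] [-0.0036, -0.0023, -0.0002] deg 0.2 dist 0.002 tcp [ 0.4741 -0.1606  0.14  ]
ROW [0.0001, 0.0011, 0.0508] [-0.0036, -0.0023, -0.0002] deg 0.2 dist 0.051 tcp [ 0.4741 -0.1606  0.087 ]
```

```bash
python3 -m inch '[[0,0.001,0.02,0,0,0,0.35],[0,0.001,0.04,0,0,0,0.35],[0,0.001,0.05,0,0,0,0.35],[0,0.001,0.05,0,0,0,0.35],[0,0.001,0.05,0,0,0,0.8],[0,0.001,0.05,0,0,0,0.8],[0,0.001,0.05,0,0,0,0.8],[0,0.001,0.05,0,0,0,0.8],[0,0.001,0.05,0,0,0,0.8]]' 30
python3 - <<'E'
from s4 import *
o=telemetry.get_obs();e=o['ee_pos'][:2]-pv;print('ang',np.degrees(np.arctan2(e[1],e[0])),np.linalg.norm(e))
z=o['ee_pos'][2]
for a in range(107,-5,-7): kn(a,z)
E
```

```text
time: 19.22
ee_pos: [0.4753, -0.1603, 0.0912]
tcp_rot: [179.9, 0.0, 107.0]
wrist_force: [-1.6, 1.3, 6.5]
opening: 0.0176
ang 106.18991939707841 0.09029239894767327
ROW [0.0001, -0.0013, -0.0] [0.0011, 0.0007, 0.0001] deg 0.1 dist 0.001 tcp [ 0.4741 -0.1606  0.0912]
ROW [-0.0006, 0.0097, 0.0] [0.0011, 0.0006, 0.1223] deg 7.0 dist 0.01 tcp [ 0.4848 -0.158   0.0912]
ROW [-0.0026, 0.0206, 0.0] [0.0012, 0.0006, 0.2444] deg 14.0 dist 0.021 tcp [ 0.4958 -0.1567  0.0912]
ROW [-0.0059, 0.0311, 0.0] [0.0012, 0.0005, 0.3666] deg 21.0 dist 0.032 tcp [ 0.5068 -0.1568  0.0912]
ROW [-0.0105, 0.0412, 0.0001] [0.0012, 0.0004, 0.4888] deg 28.0 dist 0.042 tcp [ 0.5177 -0.1583  0.0912]
ROW [-0.0162, 0.0506, 0.0001] [0.0013, 0.0003, 0.611] deg 35.0 dist 0.053 tcp [ 0.5284 -0.161   0.0912]
ROW [-0.0231, 0.0592, 0.0001] [0.0013, 0.0003, 0.7331] deg 42.0 dist 0.064 tcp [ 0.5387 -0.1651  0.0912]
ROW [-0.031, 0.0669, 0.0001] [0.0013, 0.0002, 0.8553] deg 49.0 dist 0.074 tcp [ 0.5484 -0.1703  0.0912]
ROW [-0.0397, 0.0737, 0.0001] [0.0013, 0.0001, 0.9775] deg 56.0 dist 0.084 tcp [ 0.5574 -0.1767  0.0912]
ROW [-0.0493, 0.0793, 0.0001] [0.0014, 0.0, 1.0997] deg 63.0 dist 0.093 tcp [ 0.5655 -0.1842  0.0912]
ROW [-0.0594, 0.0837, 0.0001] [0.0014, -0.0001, 1.2218] deg 70.0 dist 0.103 tcp [ 0.5727 -0.1926  0.0912]
ROW [-0.07, 0.0868, 0.0001] [0.0014, -0.0001, 1.344] deg 77.0 dist 0.111 tcp [ 0.5788 -0.2018  0.0912]
ROW [-0.0808, 0.0886, 0.0002] [0.0014, -0.0002, 1.4662] deg 84.0 dist 0.12 tcp [ 0.5837 -0.2117  0.0912]
ROW [-0.0919, 0.0891, 0.0002] [0.0014, -0.0003, 1.5883] deg 91.0 dist 0.128 tcp [ 0.5874 -0.2221  0.0912]
ROW [-0.1029, 0.0882, 0.0002] [0.0014, -0.0004, 1.7105] deg 98.0 dist 0.136 tcp [ 0.5898 -0.2329  0.0912]
ROW [-0.1137, 0.086, 0.0002] [0.0014, -0.0005, 1.8327] deg 105.0 dist 0.143 tcp [ 0.5908 -0.2438  0.0912]
```

```bash
python3 -m inch '[[-0.0006,0.0097,0,0,0,0.122,0.8],[-0.0026,0.0206,0,0,0,0.244,0.8],[-0.0059,0.0311,0,0,0,0.3666,0.8],[-0.0105,0.0412,0,0,0,0.489,0.8],[-0.0162,0.0506,0,0,0,0.611,0.8],[-0.0231,0.0592,0,0,0,0.733,0.8],[-0.031,0.0669,0,0,0,0.855,0.8],[-0.0397,0.0737,0,0,0,0.9775,0.8],[-0.0493,0.0793,0,0,0,1.0997,0.8],[-0.0594,0.0837,0,0,0,1.222,0.8],[-0.07,0.0868,0,0,0,1.344,0.8],[-0.0808,0.0886,0,0,0,1.466,0.8]]'
python3 - <<'E'
from s4 import *
o=telemetry.get_obs();e=o['ee_pos'][:2]-pv;print('ang',np.degrees(np.arctan2(e[1],e[0])),np.linalg.norm(e),o['wrist_force'])
z=o['ee_pos'][2]
for a in(16,10,4,0,-2): kn(a,z)
E
```

```text
time: 20.22
ee_pos: [0.5851, -0.2114, 0.0913]
tcp_rot: [180.0, -0.2, 22.7]
wrist_force: [3.5, 3.1, 4.9]
opening: 0.0174
ang 22.81707099045222 0.09175611608764611 [3.51695569 3.12741191 4.8864605 ]
ROW [-0.002, 0.0107, 0.0] [0.0005, -0.0032, 0.1172] deg 6.7 dist 0.011 tcp [ 0.5874 -0.2221  0.0913]
ROW [-0.0036, 0.0201, 0.0] [0.0003, -0.0032, 0.2219] deg 12.7 dist 0.02 tcp [ 0.5895 -0.2313  0.0913]
ROW [-0.0061, 0.0292, -0.0] [0.0001, -0.0032, 0.3266] deg 18.7 dist 0.03 tcp [ 0.5907 -0.2407  0.0913]
ROW [-0.0084, 0.0351, -0.0] [0.0, -0.0032, 0.3964] deg 22.7 dist 0.036 tcp [ 0.5909 -0.247   0.0913]
ROW [-0.0096, 0.038, -0.0] [-0.0, -0.0032, 0.4313] deg 24.7 dist 0.039 tcp [ 0.5908 -0.2502  0.0913]
```

```bash
python3 -m inch '[[-0.002,0.0107,0,0,0,0.117,0.8],[-0.0036,0.0201,0,0,0,0.222,0.8],[-0.0061,0.0292,0,0,0,0.327,0.8],[-0.0084,0.0351,0,0,0,0.396,0.8],[-0.0096,0.038,0,0,0,0.431,0.8],[-0.0096,0.038,0,0,0,0.431,0.8],[-0.0096,0.038,0,0,0,0.431,0.8]]'
python3 - <<'E'
from s4 import *
o=telemetry.get_obs();e=o['ee_pos'][:2]-pv;print('ang',np.degrees(np.arctan2(e[1],e[0])),np.linalg.norm(e),o['wrist_force'])
E
```

```text
time: 20.8
ee_pos: [0.5913, -0.2471, 0.0911]
tcp_rot: [-179.7, -0.2, -1.6]
wrist_force: [7.3, 17.5, 3.8]
opening: 0.017
ang -0.060475307991195375 0.09080095738400454 [ 7.34566062 17.5459452   3.8220337 ]
```

```bash
python3 -m inch '[[0,0,0,0,0,0,0.5],[0,0,0,0,0,0,0.5],[0,0,0,0,0,0,0.5],[0,0,-0.02,0,0,0,0.5],[0,0,-0.06,0,0,0,0.5],[0,0,-0.1,0,0,0,0.5],[0.04,0,-0.14,0,0,0,0.5],[-0.04,0,-0.15,0,0,0,0.5],[-0.08,0,-0.15,0,0,0,0.5],[-0.12,0,-0.15,0,0,0,0.5],[-0.16,0,-0.15,0,0,0,0.5],[-0.2,0,-0.15,0,0,0,0.5]]'
python3 -m inch '[[0,0.1,0,0,0,0,0.5],[0,0.1,0,0,0,0,0.5],[0,0.1,0,0,0,0,0.5],[0,0.1,0,0,0,0,0.5],[0,0.1,0,0,0,0,0.5]]'
python3 - <<'E'
from s4 import *
p,d=shot('top','top9.png');sp,sd=shot('side','side9.png')
t=cv2.cvtColor(p,cv2.COLOR_RGB2BGR)[90:250,140:390];u=cv2.cvtColor(sp,cv2.COLOR_RGB2BGR)[140:240,190:346]
cv2.imwrite('pics/f.png',np.vstack([cv2.resize(t,(560,358)),cv2.resize(u,(374,240)) if 0 else cv2.copyMakeBorder(cv2.resize(u,(374,240)),0,0,0,186,cv2.BORDER_CONSTANT)]))
m=(p.max(2)<70)
def cen(b,z):
    M=np.zeros_like(m);M[b[1]:b[3],b[0]:b[2]]=m[b[1]:b[3],b[0]:b[2]];ys,xs=np.nonzero(M);return plane('top',[[xs.mean(),ys.mean()]],z)[0],len(xs)
k,nn=cen((340,160,365,182),.1);print('knob',k,nn,np.degrees(np.arctan2(*(k[:2]-pv)[::-1])))
print('marker',cen((260,118,280,168),.012))
P=cloud('top',d);h=P[...,2]
for b in((235,80,270,140),(280,80,315,140)):
    M=np.zeros_like(m);M[b[1]:b[3],b[0]:b[2]]=(h>.05)[b[1]:b[3],b[0]:b[2]];ys,xs=np.nonzero(M);print('bottle',plane('top',[[xs.mean(),ys.mean()]],.1),len(xs))
hb=(h>.05)&(h<.09);hb[:170]=0;hb[235:]=0;hb[:,:250]=0;hb[:,282:]=0;Q=P[hb];print('handle z',len(Q),Q[:,2].mean(),np.polyfit(Q[:,0],Q[:,2],1),np.percentile(Q[:,0],[1,99]))
B=P[180:197,260:275].reshape(-1,3);print('bowl plane',np.linalg.lstsq(np.c_[B[:,:2]-B[:,:2].mean(0),np.ones(len(B))],B[:,2],rcond=None)[0])
E
```

```text
time: 21.8
ee_pos: [0.4088, -0.2452, 0.2395]
tcp_rot: [180.0, 0.1, -1.7]
wrist_force: [-1.3, 0.1, 0.7]
opening: 0.0429
time: 22.22
ee_pos: [0.4069, -0.3459, 0.2396]
tcp_rot: [-180.0, 0.1, -1.8]
wrist_force: [0.3, 0.9, -0.2]
opening: 0.0426
knob [ 0.59161112 -0.24519634  0.1       ] 42 1.134095891731205
marker (array([ 0.67726249, -0.02325493,  0.012     ]), 170)
bottle [[0.75590701 0.03468067 0.1       ]] 371
bottle [[ 0.75810024 -0.09478813  0.1       ]] 402
handle z 171 0.06596766409045439 [-0.0489232   0.08815546] [0.41092668 0.49848017]
bowl plane [-2.5184509   0.73998612  0.00549521]
```

View pics/f.png

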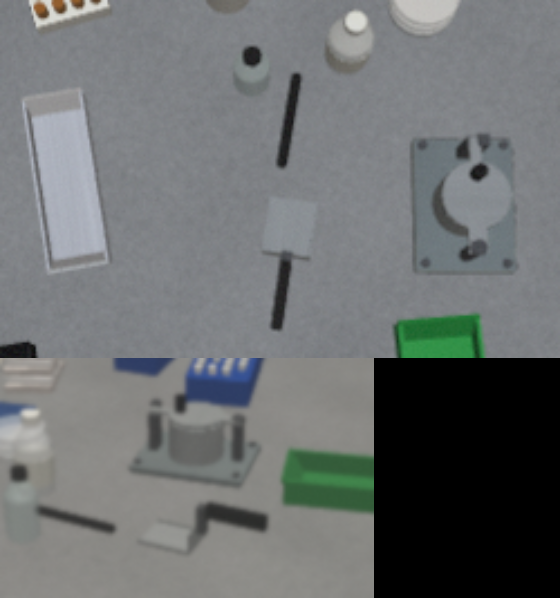

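The last picture shows the cover over the jar, with its tongue in the catch at (478,150) and the knob at (480,172). The tray is empty, the scoop lies flat at (290,230), and the pen and bottles are in place. Handing in.

```bash
python3 -c "
from workcell import order
print(order.job_done())"
```

```text
the job is handed in; nothing more can be done
None
```

I scooped all four balls out of the tray in one pass and poured them into the jar. I then laid the scoop back on the bench near its first spot, swung the cover shut by its knob, and handed the job in at about 22 s of the 72 s allowed.

**Last checks:**
- **Balls:** the picture taken before closing showed all four in the jar and the scoop empty. The circle finder picked out only three of them; I saw the fourth by eye.
- **Cover:** it met its end stop with about 17 N. The knob then measured about 1.1° in world axes, which is about 0.03 rad with the station's own angle allowed for. The tongue looks home in the catch.
- **Scoop:** it looks flat on the bench in both views. A line fitted to the handle gave a slope of 0.05 rad, under the 0.12 limit. A plane fit to the bowl was spoilt by the back wall and told me nothing.
- **Bystanders:** the pen and bottle_b measured within 1 mm of where they started. The bottle_a reading differed because its mask took in the cup behind it; in the picture it stands in its place.
- **Robot:** the gripper is clear of everything.

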